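# Damp check on a carton

## Task

Take the spring-nosed damp meter out of its dock and first check it on the check block: stand it upright on the round steel disc with the spring nose pressed about half way in, for about a second. Then press its foot inside the printed ring on the tilted carton, with the meter square to the carton's sloping face and the nose again about half way in, gently, and finish like that, still holding the meter there. Leave the carton and the other things on the table undisturbed.

Things in the scene. Friction and masses are not known exactly. Their poses are not given: they have to be found in the camera images.
- meter_grip (a point): point to grip on the loose damp meter, which stands nose down in its dock: grey upright box 44 (its x) x 30 (y) x 95 mm (z, up), 0.12-0.24 kg, steel collar and spring nose below. On the long axis, 58 mm above the box's underside, 37 below its top; its lower 20 mm sit in the dock. Grip across y (30 mm) or x (44 mm). z points away from the nose; screen on the -x face.
- meter_foot (a point): centre of the underside of the flat 14 mm steel foot at the end of the meter's spring nose; same axes as meter_grip. With the nose fully out it is on the meter's long axis, 94 mm below meter_grip; it moves up by the value of nose.
- nose (a joint): how far the spring nose is pushed into the meter, m: 0 fully out, 0.016 at the stop, about 0.008 wanted when pressed half way. The spring pushes with 1 N at 0, 3 N at 0.008 and 5 N at 0.016.
- dock (a point): meter's dock, a fixed black socket block 74 x 60 mm, 65 mm high, on a 100 x 86 mm foot plate; this point is the centre of the plane of its top, 65 mm above the table; z up. The pocket holds the lowest 20 mm of the meter's box with 3 mm of play, and a well below it the nose: lift the meter straight up over 60 mm to clear it.
- check_spot (a point): centre of the top face of the check block's bright steel disc, 48 mm across, 18 mm above the table; rigid and fixed. The disc lies on a square dark steel block 64 by 64 by 12 mm. z up.
- ring_mark (a point): centre of the printed ring (outside diameter 36 mm, inside 30 mm) on a 52 mm square paper label, flat on the sloping top face of the carton, on its upper half; the point is on the rigid face and z points straight out of the face. x runs up the slope, y along the carton's width. A square mark on the lower half of the carton is not the spot.
- carton_mid (a point): centre of the carton's top face; axes as ring_mark. The brown taped carton (220 mm up the slope, 260 mm wide, 70 mm thick) stands on a hinged plywood rest that is set stiffly at a slope of 0.2 to 0.42 rad, low edge towards the robot; the face's z leans back towards the robot.
- tape_mid (a point): middle of a loose roll of packing tape lying flat, 96 mm across, 48 mm high; leave it alone.
- mug_mid (a point): middle of a loose white mug, 76 mm across, 90 mm high; leave it alone.
- parcel_mid (a point): middle of a loose small carton 110 by 150 mm, 60 mm high; leave it alone.
Mind the look-alikes: they are no part of the job. Several things look just like the part that bears check_spot: the one meant starts farthest to the robot's right.

How it is judged:
By the outcome, as a careful person would: the job done as asked, in the order asked, and still so for the second after the job is handed in, while the arm keeps its last pose, push and grip.
It also fails if it takes over 51 s, if anything falls off the work surface, if the arm or the gripper's body presses on something with over 40 N, if the wrist force passes 120 N, or if a joint passes its speed limit or range.

## Robot

A 7-joint arm with a two-finger parallel gripper is mounted at the origin on the work surface. World frame = base frame: x ahead of the robot, y to its left, z up, the work surface at z = 0. Lengths are in m, angles in rad, forces in N, time in s.
With the tool pointing down it reaches from about 0.4 to 0.85 m from the base axis. Payload 10.4 kg.
Tool frame: the origin (TCP) lies midway between the tips of the shut fingers; the grasp point (between the pads) lies 19 mm behind it (r.pinch_z is the z of the grasp point in the tool frame, in m); z points along the fingers, y is the direction in which the jaws open and shut (so a half turn about z gives the same grasp; the last joint's range is limited). The gripper opens to 85 mm and grips with 20 to 120 N. Pads are 22 mm wide; open, the fingers measure 114 mm over their backs; the gripper's body (76 mm by 85 mm) begins 54 mm behind the grasp point. The pads swing forward as they close: fully open they stand 13 mm farther back than shut.
Start: joints at [-1.124, 0.332, -0.065, 1.46, 0.022, 1.35, -0.088], TCP at [0.283, 0.557, 0.231] pointing down, gripper open.
Joint ranges: [-2.6, 2.6], [-0.5, 2.12], [-1.47, 1.34], [0.16, 2.42], [-1.27, 4.41], [0.06, 2.06], [-2.6, 2.6]. Speed limits (rad/s): [2.22, 2.22, 2.79, 2.79, 3.14, 3.14, 3.14].

## Interface

Orientations are given as a unit quaternion [x, y, z, w].
In Python, from bench import r gives the robot as it stands. The module is installed in compiled form; this text tells all that it offers.
- The arm moves only by the tool step_arm, never from a script. Its argument "deltas" is a list of rows, each a list of 3 entries, a list of its own where there are three numbers: the shift along the tool's x, y, z in units of 2.5 cm (1.0 is 2.5 cm), then the turn, a rotation vector about the tool's x, y, z in units of pi/4 rad (1.0 is pi/4 rad), then the finger opening in mm, from 0 to 85.4. In form: [[[x, y, z], [rx, ry, rz], claw], ...]. A call has 1 to 12 rows; each row shifts and turns the commanded pose from where the row before left it, along the tool's axes as they then stand; what a row does not reach is not made up. A row lasts 1/12 s, in which the tool goes at most 41.7 mm and 7.16 degrees, less where a joint would pass 70% of its speed; a pose out of reach is approached as far as the arm can. A call with a number of a shift or a turn outside -1 to 1 is refused whole. A call with a gripper value outside its range is refused whole. The fingers move at their own pace and stop on an object; "grip_force" is the grip in N (left out, the last holds). Time passes only in rows, so rows that do not move let the fingers close. It gives the time, the measured TCP pose, the force and the opening at its end, in the units of the state.
- r.observe(): the state, without advancing time (a new reading comes with each control period).
- r.get_image(name): name is "side" or "top" or "wrist"; returns (picture, depth): 400x640x3 uint8, red, green, blue; 400x640 float32, m along the optical axis (not along the pixel's ray), 0 where there is no reading.
- r.get_calibration(name): a dict with "fx", "fy", "cx", "cy" (pixels), "rvec" (rotation vector, rad) and "tvec" (3), from world to camera coordinates, as OpenCV has them; the wrist camera has in their place "T_tool_cam" (4x4, takes a point from camera to tool coordinates, whose origin is the TCP and whose axes are the flange's). Camera axes: x right, y down, z forward; pixel columns grow to the right and rows downward; lengths in m; the calibration is good to about 2 mm. The wrist camera is an equidistant fisheye: a pixel r from the principal point sees the ray r / f radians off the axis. A picture is of the moment at which its call begins: read the wrist's pose just before it. get_calibration takes no time and is no camera call.
- r.close_job(): hands the job in, once; it reports no verdict.
Trained networks look in the newest picture that a camera, given by its name, has taken for a name from the list of things; names that differ only in an ending like _2 or _b are one class to them, and where a whole thing is asked for, a point or a joint stands for the part that bears it (a point fixed in the world has none). Each returns a list of dicts, best first, with "p" (0 to 1); they miss things now and then, are a little off and sometimes report something else, mostly with a low value. They report only what shows in the picture. A call takes as long as a camera call. They do not tell look-alikes from the thing itself.
- r.spot_in(camera, target): "extent" ([left, top, right, bottom] in pixels, round what is visible of it).
- r.regions_of(camera, target): "region" (400x640 bool, what is visible of it) and "extent" ([left, top, right, bottom] in pixels, round what is visible of it).
- r.place_of(camera, target): "centre" ([column, row] in pixels: a listed point, or the origin of a listed thing).
The state is a dict: "time_s": time; "joint_positions": joint angles; "joint_vel": joint speeds; "joint_torque": joint torques, N m; "ee_pos": TCP position; "eef_rot": TCP orientation; "ft_force": force on the tool from outside, world axes, zero at the start; "ft_torque": the same for the moment, N m; "grip_width": finger opening in m.
Only numpy, scipy, OpenCV 4.12 (cv2) and the standard library are available. Lean on these libraries where they do the work, as an engineer would, in place of code of your own. Each camera call takes 0.05 s, during which the arm holds its last target.

## Working session

There is one attempt and no reset: what is moved stays moved. The work goes in short steps, Python scripts to look and compute and a tool call to move; the robot and the scene stay as the last step left them, time stands still between calls to the robot, and variables do not carry over. Pictures are saved under pics/ and viewed, and the job is handed in when it is done.

Besides the shell and the picture viewer there is one more tool, called by a JSON object that holds its "op" and its "data". step_arm: Moves the arm, as the interface text tells. Its arguments: {"type":"object","properties":{"deltas":{"type":"array","items":{"type":"array"}},"grip_force":{"type":"number"}},"required":["deltas"]}

```bash
ls; mkdir -p pics; python3 - <<'E'
from bench import r
import cv2,numpy as np
o=r.observe()
print({k:np.round(v,4).tolist() for k,v in o.items()}, r.pinch_z)
for n in ["side","top","wrist"]:
    im,d=r.get_image(n)
    cv2.imwrite(f"pics/{n}0.png",im[:,:,::-1]); np.save(f"pics/{n}0d.npy",d)
    c=r.get_calibration(n); print(n,{k:np.round(v,4).tolist() for k,v in c.items()})
E
```

```text
pics
{'time_s': 0.0, 'joint_positions': [-1.1236, 0.3329, -0.0647, 1.461, 0.0216, 1.3499, -0.0885], 'joint_vel': [0.0016, -0.0003, 0.0009, -0.002, 0.0001, 0.0001, -0.0003], 'joint_torque': [-0.0013, -62.5436, 0.0482, -39.1613, 0.0161, 0.0098, -0.0], 'ee_pos': [0.2828, 0.5569, 0.2305], 'eef_rot': [0.2327, 0.9725, -0.0007, -0.0001], 'ft_force': [0.0546, 0.3992, -0.1398], 'ft_torque': [0.028, -0.0054, -0.0188], 'grip_width': 0.0853} -0.0187
side {'fx': 431.0124, 'fy': 431.0124, 'cx': 322.1222, 'cy': 197.7718, 'rvec': [0.5885, -2.7526, 1.0188], 'tvec': [0.4949, 0.3007, 0.79]}
top {'fx': 391.131, 'fy': 391.131, 'cx': 318.3721, 'cy': 209.5266, 'rvec': [2.198, -2.1511, 0.0944], 'tvec': [-0.1079, 0.5801, 0.8567]}
wrist {'fx': 309.7069, 'fy': 309.7069, 'cx': 315.7837, 'cy': 193.4392, 'T_tool_cam': [[0.0001, -0.9539, -0.3, 0.0758], [1.0, -0.0001, 0.0004, 0.0002], [-0.0004, -0.3, 0.9539, -0.1419], [0.0, 0.0, 0.0, 1.0]]}
```

View pics/side0.png

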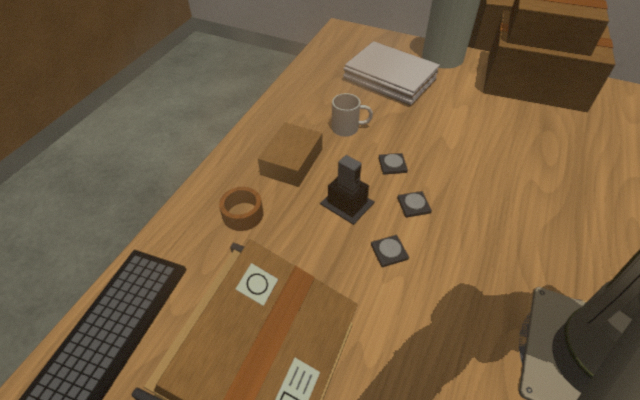

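View pics/top0.png

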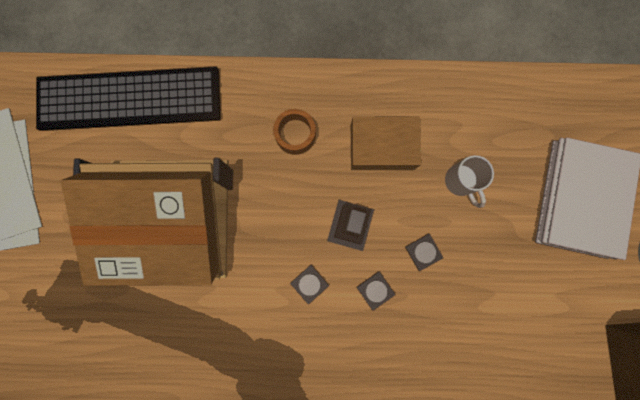

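View pics/wrist0.png

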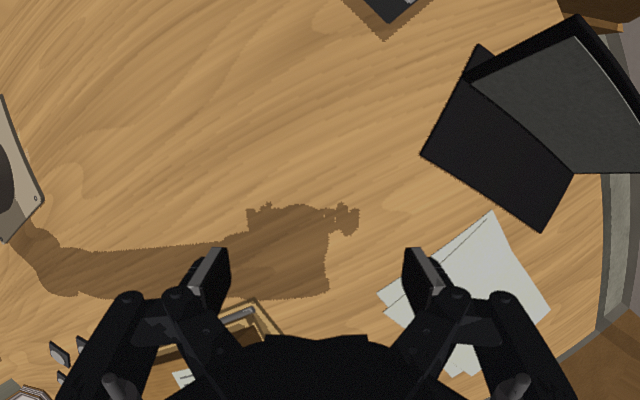

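Three check blocks show in the top view, at (310,284), (376,291) and (425,252). The rightmost is the last, at column 425. The ring is on the carton at (169,205) and the docked meter at (352,223). Next I'll measure these.

```bash
cat > h.py <<'E'
from bench import r
import cv2,numpy as np
from scipy.spatial.transform import Rotation as R
C={n:r.get_calibration(n) for n in ["side","top","wrist"]}
def toworld(n,uv,z):   # depth z along the axis
    c=C[n]; Rm=cv2.Rodrigues(np.array(c["rvec"],float))[0]; t=np.array(c["tvec"])
    uv=np.atleast_2d(uv).astype(float); z=np.asarray(z,float).reshape(-1)
    p=np.c_[(uv[:,0]-c["cx"])/c["fx"]*z,(uv[:,1]-c["cy"])/c["fy"]*z,z]
    return (p-t)@Rm
def ray(n,uv):
    o=toworld(n,uv,[0.])[0]; d=toworld(n,uv,[1.])[0]-o; return o,d/np.linalg.norm(d)
def atz(n,uv,zw):
    o,d=ray(n,uv); return o+d*(zw-o[2])/d[2]
def proj(n,P):
    c=C[n]; K=np.array([[c["fx"],0,c["cx"]],[0,c["fy"],c["cy"]],[0,0,1]])
    return cv2.projectPoints(np.atleast_2d(P).astype(float),np.array(c["rvec"],float),np.array(c["tvec"],float),K,None)[0].reshape(-1,2)
def cloud(n,d):
    v,u=np.mgrid[0:400,0:640]
    return toworld(n,np.c_[u.ravel(),v.ravel()],d.ravel()).reshape(400,640,3)
def tri(uva,uvb,a="top",b="side"):
    o1,d1=ray(a,uva);o2,d2=ray(b,uvb)
    A=np.c_[d1,-d2]; s=np.linalg.lstsq(A,o2-o1,rcond=None)[0]
    p,q=o1+s[0]*d1,o2+s[1]*d2
    return (p+q)/2,np.linalg.norm(p-q)
E
python3 - <<'E'
from h import *
np.set_printoptions(precision=4,suppress=True)
D={n:np.load(f"pics/{n}0d.npy") for n in ["side","top"]}
for t in ["meter_grip","dock","check_spot","ring_mark","carton_mid","tape_mid","mug_mid","parcel_mid"]:
    for n in ["top","side"]:
        for k in r.place_of(n,t)[:4]:
            u,v=k["centre"]; z=D[n][int(round(v)),int(round(u))]
            print(t,n,round(k["p"],2),np.round([u,v],1),"surf",toworld(n,[u,v],[z])[0])
print(r.observe()["time_s"])
E
```

```text
meter_grip top 0.94 [353.6 219.7] surf [ 0.5537 -0.1652  0.1391]
meter_grip side 0.83 [350.6 176.3] surf [ 0.5424 -0.1518  0.1145]
dock top 0.93 [354. 226.] surf [ 0.5413 -0.1662  0.1388]
dock side 0.9 [348.4 187. ] surf [ 0.5457 -0.1513  0.0788]
check_spot top 0.77 [376.4 292.2] surf [ 0.4003 -0.2291  0.0167]
check_spot top 0.66 [420.2 249.2] surf [ 0.4981 -0.3267  0.0185]
check_spot top 0.63 [312.7 285.4] surf [ 0.4124 -0.0863  0.0188]
check_spot side 0.81 [415.3 201.4] surf [ 0.4025 -0.226   0.0171]
check_spot side 0.77 [393.5 159. ] surf [ 0.4943 -0.3429  0.0162]
check_spot side 0.63 [388.3 247.8] surf [ 0.4186 -0.0731  0.0192]
ring_mark top 0.76 [169.3 205.2] surf [0.5713 0.1846 0.1734]
ring_mark side 0.92 [256.1 279.9] surf [0.5773 0.1838 0.1778]
carton_mid top 0.74 [136.7 233.2] surf [0.5178 0.2527 0.1517]
carton_mid top 0.73 [168.9 203.5] surf [0.5743 0.1847 0.1756]
carton_mid side 0.84 [270.3 337.9] surf [0.5173 0.2507 0.15  ]
tape_mid top 0.8 [294.8 130. ] surf [ 0.773  -0.0352 -0.0026]
tape_mid side 0.72 [240.8 204.9] surf [ 0.7831 -0.0589  0.0009]
mug_mid top 0.98 [467.4 175.6] surf [ 0.6709 -0.4403  0.0046]
mug_mid side 0.55 [341.1 111.5] surf [ 0.6604 -0.3844  0.0865]
mug_mid side 0.22 [290.9 152.6] surf [ 0.7233 -0.2145  0.0615]
parcel_mid top 0.89 [383.2 142.8] surf [ 0.7295 -0.2348  0.0611]
parcel_mid side 0.92 [289.9 151.9] surf [ 0.7268 -0.2158  0.0613]
parcel_mid side 0.3 [273.1 336.7] surf [0.5138 0.2479 0.152 ]
0.95
```

```bash
python3 - <<'E'
from h import *
np.set_printoptions(precision=4,suppress=True)
I={n:cv2.imread(f"pics/{n}0.png") for n in ["side","top"]}
D={n:np.load(f"pics/{n}0d.npy") for n in ["side","top"]}
P={n:cloud(n,D[n]) for n in D}
# carton plane
for n in P:
    p=P[n]; c=np.array([.52,.25,.15])
    m=(np.abs(p[...,0]-c[0])<.11)&(np.abs(p[...,1]-c[1])<.13)&(p[...,2]>.1)
    q=p[m]; 
    for _ in range(5):
        A=np.c_[q[:,:2],np.ones(len(q))]; s=np.linalg.lstsq(A,q[:,2],rcond=None)[0]
        e=q[:,2]-A@s; q=q[np.abs(e)<max(.004,2*e.std())] if True else q
    nn=np.array([-s[0],-s[1],1]);nn/=np.linalg.norm(nn)
    print(n,"plane",s,"normal",nn,"tilt",np.arccos(nn[2]),"yaw",np.arctan2(-nn[1],-nn[0]),len(q),e.std())
# discs
for n,cs in {"top":[(310,284),(376,291),(425,252)],"side":[(390,248),(415,202),(393,160)]}.items():
    g=cv2.cvtColor(I[n],cv2.COLOR_BGR2GRAY)
    for u,v in cs:
        w=14; sub=g[v-w:v+w+1,u-w:u+w+1]
        hsv=cv2.cvtColor(I[n],cv2.COLOR_BGR2HSV)[v-w:v+w+1,u-w:u+w+1]
        m=((hsv[...,1]<60)&(hsv[...,2]>90)).astype(np.uint8)
        k,lab,st,ce=cv2.connectedComponentsWithStats(m); j=1+st[1:,4].argmax()
        cc=ce[j]+[u-w,v-w]; print(n,cc,st[j],"world",atz(n,cc,.018))
# meter top & dock
for n in P:
    p=P[n]; m=(np.abs(p[...,0]-.545)<.06)&(np.abs(p[...,1]+.155)<.06)
    for lo,hi in [(.125,.16),(.055,.075)]:
        mm=m&(p[...,2]>lo)&(p[...,2]<hi); q=p[mm]
        print(n,lo,len(q),q.min(0),q.max(0),np.median(q,0),cv2.minAreaRect((q[:,:2]*1000).astype(np.float32)))
for n,b in {"top":(300,180,110,90),"side":(310,140,80,90)}.items():
    x,y,w,h=b; cv2.imwrite(f"pics/{n}_m.png",cv2.resize(I[n][y:y+h,x:x+w],None,fx=6,fy=6,interpolation=cv2.INTER_CUBIC)+0)
E
```

```text
side plane [ 0.4318  0.0105 -0.0752] normal [-0.3964 -0.0096  0.918 ] tilt 0.4076952605208399 yaw 0.024295112428927717 19980 0.0012728102220747567
top plane [ 0.4306  0.0122 -0.0759] normal [-0.3955 -0.0112  0.9184] tilt 0.4067682750272539 yaw 0.028218729483926595 14173 0.0013347162633942972
top [308.995  284.5804] [  2   4  23  22 398] world [ 0.414 -0.078  0.018]
top [376.0563 291.2558] [  3   4  23  22 391] world [ 0.4025 -0.2281  0.018 ]
top [424.9196 252.193 ] [  3   4  22  22 373] world [ 0.4917 -0.3374  0.018 ]
side [389.7722 247.574 ] [  3   4  23  20 338] world [ 0.416  -0.0758  0.018 ]
side [414.5287 200.7165] [  4   5  21  17 261] world [ 0.4046 -0.2265  0.018 ]
side [393.0721 160.351 ] [  5   8  19  14 208] world [ 0.4934 -0.3358  0.018 ]
side 0.125 307 [ 0.5276 -0.1868  0.1253] [ 0.5762 -0.1472  0.1443] [ 0.5491 -0.1605  0.1406] ((551.1734008789062, -165.926025390625), (32.423667907714844, 44.572635650634766), 72.89936065673828)
side 0.055 487 [ 0.509  -0.1933  0.055 ] [ 0.594  -0.1288  0.075 ] [ 0.5406 -0.151   0.066 ] ((552.2363891601562, -166.69483947753906), (62.33945846557617, 76.57107543945312), 77.06427001953125)
top 0.125 348 [ 0.5278 -0.1877  0.128 ] [ 0.5751 -0.1508  0.1426] [ 0.5495 -0.1693  0.1391] ((550.4210205078125, -169.54685974121094), (30.03752326965332, 44.77410125732422), 75.0748519897461)
top 0.055 525 [ 0.5088 -0.2072  0.0552] [ 0.5921 -0.1323  0.0744] [ 0.5463 -0.1624  0.0644] ((550.7283935546875, -169.78439331054688), (60.189334869384766, 74.18832397460938), 75.4935531616211)
```

View pics/top_m.png

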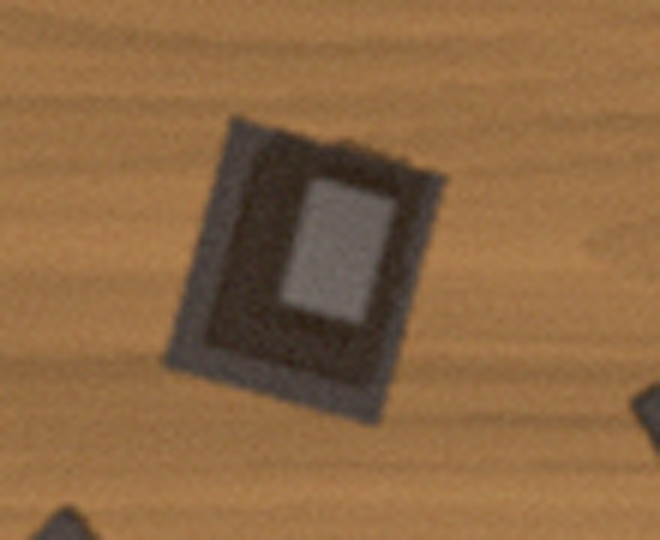

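View pics/side_m.png

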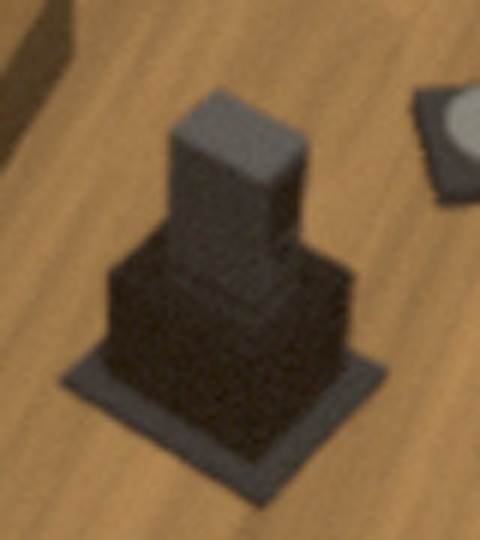

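The carton's slope is about 0.407 rad. The docked meter is near (0.550,-0.168) with its top at 0.140 and its long side at -15°. I'll move towards it.

{"op": "step_arm", "data": {"deltas": [[[-0.5,-0.45,-0.4],[0,0,0],85],[[-0.94,-0.88,-0.4],[0,0,0],85],[[-0.94,-0.88,-0.4],[0,0,0],85],[[-0.94,-0.88,-0.4],[0,0,0],85],[[-0.94,-0.88,-0.2],[0,0,0],85],[[-0.94,-0.88,0],[0,0,0],85],[[-0.94,-0.88,0],[0,0,0],85],[[-0.94,-0.88,0],[0,0,0],85],[[-0.94,-0.88,0],[0,0,0],85],[[-0.94,-0.88,0],[0,0,0],85],[[-0.94,-0.88,0],[0,0,0],85],[[-0.94,-0.88,0],[0,0,0],85]], "grip_force": 60}}

```text
time_s: 1.95
ee_pos: [0.4102, 0.2073, 0.2765]
eef_rot: [0.233, 0.973, 0.0, 0.0]
ft_force: [0.6, 0.0, -0.2]
grip_width: 0.085
```

{"op": "step_arm", "data": {"deltas": [[[-1,-0.92,0],[0,0,0],85],[[-1,-0.92,0],[0,0,0],85],[[-1,-0.92,0],[0,0,0],85],[[-1,-0.92,0],[0,0,0],85],[[-1,-0.92,0],[0,0,0],85],[[-1,-0.92,0],[0,0,0],85],[[-1,-0.92,0],[0,0,0],85],[[-1,-0.92,0],[0,0,0],85],[[-1,-0.92,0],[0,0,0],85],[[-1,-0.92,0],[0,0,0],85],[[-1,-0.92,0],[0,0,-0.13],85],[[-0.5,-0.4,0],[0,0,-0.13],85]]}}

```text
time_s: 2.95
ee_pos: [0.5487, -0.1598, 0.2765]
eef_rot: [0.132, 0.991, -0.001, 0.0]
ft_force: [-0.7, 0.5, 0.3]
grip_width: 0.0851
```

```bash
python3 - <<'E'
from h import *
o=r.observe(); im,d=r.get_image("wrist"); cv2.imwrite("pics/w1.png",im[:,:,::-1]); np.save("pics/w1d.npy",d)
print({k:np.round(o[k],4).tolist() for k in ["time_s","ee_pos","eef_rot","joint_positions","ft_force"]})
M=R.from_quat(o["eef_rot"]).as_matrix(); print(np.degrees(np.arctan2(M[1,1],M[0,1])), M[:,2])
E
```

```text
{'time_s': 2.95, 'ee_pos': [0.5487, -0.1598, 0.2765], 'eef_rot': [0.1322, 0.9912, -0.0008, 0.0004], 'joint_positions': [-0.3181, 0.2057, 0.6117, 1.5678, -0.1176, 1.4047, 1.6086], 'ft_force': [-0.7177, 0.5402, 0.2678]}
74.80223213479525 [ 5.35746833e-04 -1.77141198e-03 -9.99998288e-01]
```

View pics/w1.png

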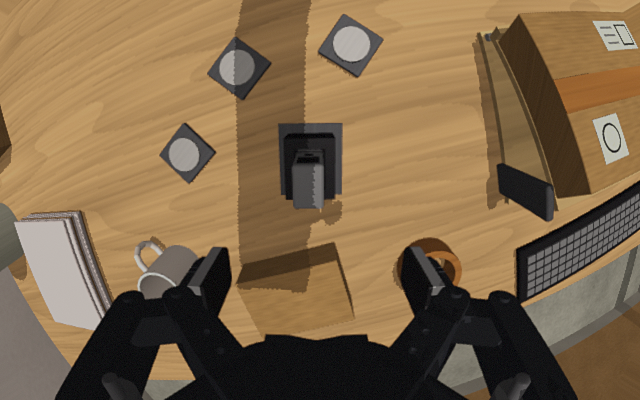

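The wrist view shows the meter's top at about (307,187), with the dock round (310,160). The check discs are at (184,155), (237,67) and (351,44). I'll refine the meter's position from wrist depth.

```bash
cat >> h.py <<'E'
def wcloud(d,pos,quat):
    c=C["wrist"]; v,u=np.mgrid[0:400,0:640].astype(float)
    x=(u-c["cx"])/c["fx"]; y=(v-c["cy"])/c["fy"]; th=np.hypot(x,y)+1e-9
    s=np.tan(th)/th
    p=np.stack([x*s*d,y*s*d,d],-1)
    T=np.array(c["T_tool_cam"]); pt=p@T[:3,:3].T+T[:3,3]
    return pt, pt@R.from_quat(quat).as_matrix().T+pos
E
python3 - <<'E'
from h import *
np.set_printoptions(precision=4,suppress=True)
d=np.load("pics/w1d.npy"); pt,pw=wcloud(d,np.array([0.5487,-0.1598,0.2765]),[0.1322,0.9912,-0.0008,0.0004])
m=(np.abs(pw[...,0]-.55)<.06)&(np.abs(pw[...,1]+.165)<.06)
for lo,hi in [(.132,.15),(.06,.07)]:
    q=pw[m&(pw[...,2]>lo)&(pw[...,2]<hi)]; print(len(q),np.median(q,0),cv2.minAreaRect((q[:,:2]*1000).astype(np.float32)))
# disc
im=cv2.imread("pics/w1.png"); hsv=cv2.cvtColor(im,cv2.COLOR_BGR2HSV)
for (u,v) in [(184,155),(237,67),(351,44)]:
    w=20; s=hsv[v-w:v+w+1,u-w:u+w+1]; mm=((s[...,1]<60)&(s[...,2]>90)).astype(np.uint8)
    k,l,st,ce=cv2.connectedComponentsWithStats(mm); j=1+st[1:,4].argmax(); 
    q=pw[v-w:v+w+1,u-w:u+w+1][l==j]; print(ce[j]+[u-w,v-w],np.median(q,0), (q.min(0)+q.max(0))/2)
E
```

```text
1432 [ 0.5506 -0.1684  0.1392] ((551.85888671875, -168.8830108642578), (29.40816879272461, 44.401695251464844), 75.11360168457031)
1579 [ 0.5389 -0.1577  0.0644] ((552.61865234375, -169.02072143554688), (61.1276741027832, 74.40413665771484), 74.79625701904297)
[183.4469 154.2657] [ 0.4935 -0.3365  0.0173] [ 0.4938 -0.2518  0.2139]
[236.0243  66.8796] [ 0.4047 -0.2281  0.0172] [ 0.4274 -0.1969  0.2136]
[351.2592  43.3571] [ 0.4166 -0.0775  0.0173] [ 0.4329 -0.0957  0.214 ]
```

{"op": "step_arm", "data": {"deltas": [[[-0.1,-0.15,0.5],[0,0,0],85],[[-0.1,-0.16,0.9],[0,0,0],85],[[0,0,0.9],[0,0,0],85],[[0,0,0.9],[0,0,0],85],[[0,0,0.9],[0,0,0],85],[[0,0,0.9],[0,0,0],70],[[0,0,0.9],[0,0,0],60],[[0,0,0.9],[0,0,0],55],[[0,0,0.6],[0,0,0],55],[[0,0,0.3],[0,0,0],55],[[0,0,0],[0,0,0],55]], "grip_force": 60}}

```text
time_s: 3.92
ee_pos: [0.5502, -0.1628, 0.0818]
eef_rot: [0.133, 0.991, 0.0, -0.002]
ft_force: [0.2, 0.0, 0.2]
grip_width: 0.0547
```

```bash
python3 - <<'E'
from h import *
o=r.observe(); im,d=r.get_image("wrist"); cv2.imwrite("pics/w2.png",im[:,:,::-1])
print({k:np.round(o[k],4).tolist() for k in ["time_s","ee_pos","eef_rot","ft_force","grip_width"]})
E
```

```text
{'time_s': 3.9167, 'ee_pos': [0.5502, -0.1628, 0.0818], 'eef_rot': [0.1326, 0.9912, 0.0002, -0.0016], 'ft_force': [0.2272, 0.0171, 0.2448], 'grip_width': 0.0547}
```

View pics/w2.png

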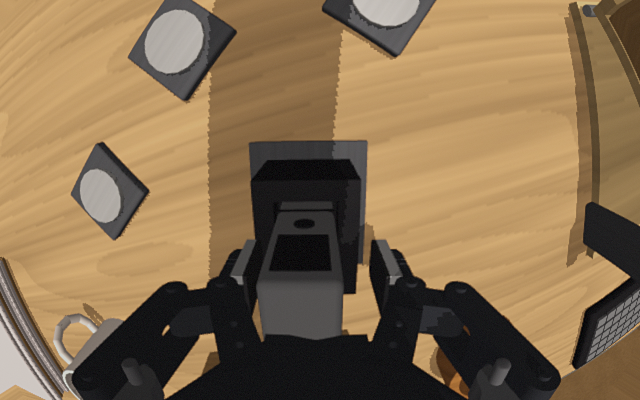

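The meter sits about 6 mm off centre between the pads, to image left, so I'll centre it before closing.

{"op": "step_arm", "data": {"deltas": [[[-0.06,-0.12,-0.08],[0,0,0],55],[[-0.06,-0.1,0],[0,0,0],55],[[0,0,0],[0,0,0],55]]}}

```text
time_s: 4.22
ee_pos: [0.5537, -0.171, 0.0871]
eef_rot: [0.133, 0.991, -0.0, 0.001]
ft_force: [0.6, 0.3, 0.4]
grip_width: 0.0552
```

{"op": "step_arm", "data": {"deltas": [[[0,0,0],[0,0,0],55],[[0,0,0],[0,0,0],55]]}}

```text
time_s: 4.38
ee_pos: [0.5531, -0.1701, 0.0862]
eef_rot: [0.133, 0.991, 0.0, 0.0]
ft_force: [0.7, -0.6, 0.5]
grip_width: 0.0552
```

```bash
python3 - <<'E'
from h import *
for i in range(2):
    o=r.observe(); im,d=r.get_image("wrist")
    print({k:np.round(o[k],4).tolist() for k in ["time_s","ee_pos","eef_rot","joint_vel","ft_force","grip_width"]})
cv2.imwrite("pics/w3.png",im[:,:,::-1])
pt,pw=wcloud(d,o["ee_pos"],o["eef_rot"])
q=pw[(np.abs(pw[...,0]-.55)<.06)&(np.abs(pw[...,1]+.165)<.04)&(pw[...,2]>.136)&(pw[...,2]<.144)]
print(len(q),cv2.minAreaRect((q[:,:2]*1000).astype(np.float32)))
E
```

```text
{'time_s': 4.3833, 'ee_pos': [0.5531, -0.1701, 0.0862], 'eef_rot': [0.1325, 0.9912, 0.0001, 0.0004], 'joint_vel': [-0.0029, 0.0044, -0.0016, 0.0022, -0.0017, -0.0003, 0.0012], 'ft_force': [0.7308, -0.5585, 0.5235], 'grip_width': 0.0552}
{'time_s': 4.4333, 'ee_pos': [0.5531, -0.1699, 0.0861], 'eef_rot': [0.1325, 0.9912, 0.0001, 0.0002], 'joint_vel': [-0.0014, 0.0043, 0.0001, 0.0034, -0.0006, -0.0009, 0.0009], 'ft_force': [-0.2317, -0.7622, 0.0756], 'grip_width': 0.0548}
7650 ((548.387451171875, -163.6899871826172), (88.94686126708984, 35.586509704589844), 71.57730865478516)
```

View pics/w3.png

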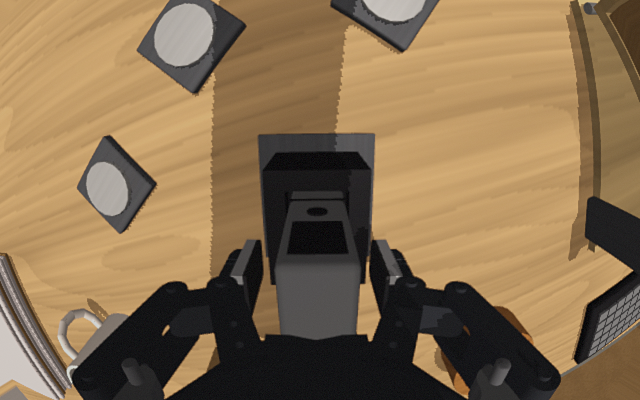

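{"op": "step_arm", "data": {"deltas": [[[0,0,0],[0,0,0],40],[[0,0,0],[0,0,0],34],[[0,0,0],[0,0,0],30],[[0,0,0],[0,0,0],20],[[0,0,0],[0,0,0],20],[[0,0,0],[0,0,0],20]], "grip_force": 60}}

```text
time_s: 4.98
ee_pos: [0.553, -0.1698, 0.0859]
eef_rot: [0.132, 0.991, 0.0, 0.0]
ft_force: [0.1, 1.4, 1.7]
grip_width: 0.0296
```

```bash
python3 - <<'E'
from h import *
for i in range(3):
    o=r.observe(); im,d=r.get_image("wrist")
    print({k:np.round(o[k],4).tolist() for k in ["time_s","ee_pos","eef_rot","ft_force","ft_torque","grip_width"]})
cv2.imwrite("pics/w4.png",im[:,:,::-1])
E
```

```text
{'time_s': 4.9833, 'ee_pos': [0.553, -0.1698, 0.0859], 'eef_rot': [0.1323, 0.9912, 0.0001, 0.0001], 'ft_force': [0.0782, 1.3639, 1.7129], 'ft_torque': [0.2133, -0.0212, 0.0406], 'grip_width': 0.0296}
{'time_s': 5.0333, 'ee_pos': [0.553, -0.1698, 0.0859], 'eef_rot': [0.1324, 0.9912, 0.0001, 0.0001], 'ft_force': [0.749, 0.5135, 2.4119], 'ft_torque': [0.1736, -0.0216, -0.0664], 'grip_width': 0.0291}
{'time_s': 5.0833, 'ee_pos': [0.5531, -0.1699, 0.0859], 'eef_rot': [0.1323, 0.9912, 0.0001, 0.0001], 'ft_force': [0.2307, 1.463, 1.7553], 'ft_torque': [0.1925, -0.028, -0.0154], 'grip_width': 0.0292}
```

View pics/w4.png

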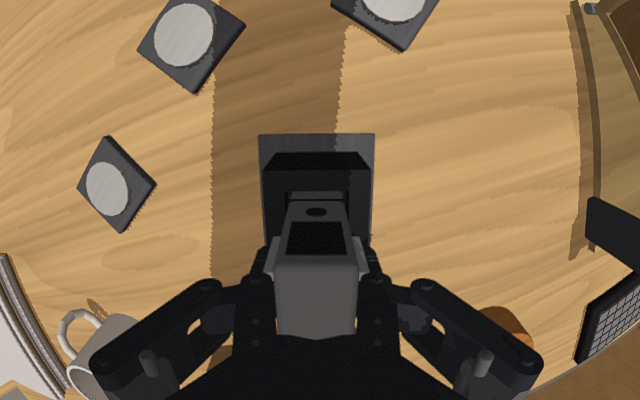

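The meter is gripped, with an opening of 29.5 mm. I'll lift it straight up.

{"op": "step_arm", "data": {"deltas": [[[0,0,-0.2],[0,0,0],20],[[0,0,-0.4],[0,0,0],20],[[0,0,-0.5],[0,0,0],20],[[0,0,-0.5],[0,0,0],20],[[0,0,-0.6],[0,0,0],20],[[0,0,-0.7],[0,0,0],20],[[0,0,-0.7],[0,0,0],20],[[0,0,-0.5],[0,0,0],20],[[0,0,-0.3],[0,0,0],20],[[0,0,0],[0,0,0],20],[[0,0,0],[0,0,0],20]]}}

```text
time_s: 6.05
ee_pos: [0.5529, -0.1699, 0.1958]
eef_rot: [0.132, 0.991, 0.0, 0.0]
ft_force: [0.1, -0.0, -1.3]
grip_width: 0.0296
```

```bash
python3 - <<'E'
from h import *
np.set_printoptions(precision=4,suppress=True)
F=[]
for n in ["wrist","side","top"]:
    o=r.observe(); im,d=r.get_image(n); F.append(o["ft_force"])
    cv2.imwrite(f"pics/{n}5.png",im[:,:,::-1]); np.save(f"pics/{n}5d.npy",d)
print({k:np.round(o[k],4).tolist() for k in ["time_s","ee_pos","eef_rot","ft_torque","grip_width","joint_positions"]},np.round(F,2))
print(proj("side",o["ee_pos"]),proj("top",o["ee_pos"]))
for n in ["side","top"]:
    for t in ["meter_foot","meter_grip"]:
        for k in r.place_of(n,t)[:2]:print(n,t,k)
p=proj("side",o["ee_pos"])[0].astype(int); im=cv2.imread("pics/side5.png")
cv2.imwrite("pics/side5c.png",cv2.resize(im[p[1]-60:p[1]+60,p[0]-60:p[0]+60],None,fx=5,fy=5,interpolation=cv2.INTER_CUBIC))
E
```

```text
{'time_s': 6.15, 'ee_pos': [0.5524, -0.1698, 0.1948], 'eef_rot': [0.1324, 0.9912, 0.0001, -0.0007], 'ft_torque': [-0.0208, 0.0249, 0.0498], 'grip_width': 0.0294, 'joint_positions': [-0.2844, 0.2772, 0.6035, 1.6674, -0.1643, 1.2496, 1.6587]} [[ 0.12 -0.02 -1.31]
 [ 0.34  0.7  -2.34]
 [-0.45 -0.07 -2.06]]
[[351.1622 142.3215]] [[358.8152 218.4894]]
side meter_foot {'centre': [393.3, 156.5], 'p': 0.44}
side meter_foot {'centre': [351.5, 169.0], 'p': 0.37}
side meter_grip {'centre': [350.0, 136.5], 'p': 0.63}
top meter_foot {'centre': [467.7, 175.3], 'p': 0.48}
```

View pics/side5c.png

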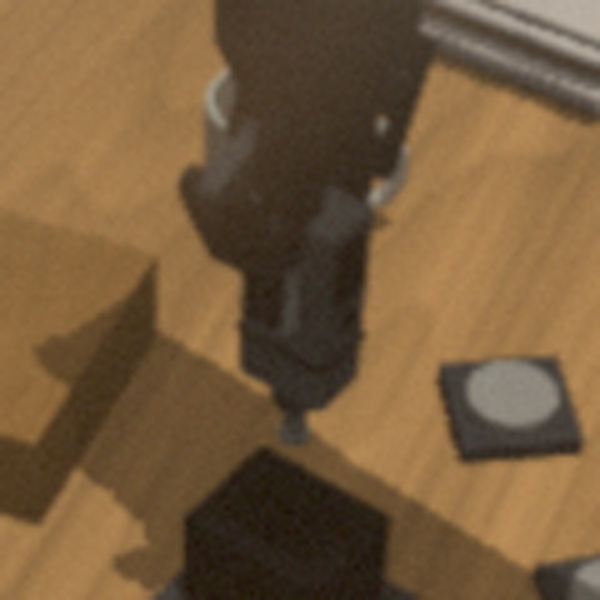

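View pics/wrist5.png

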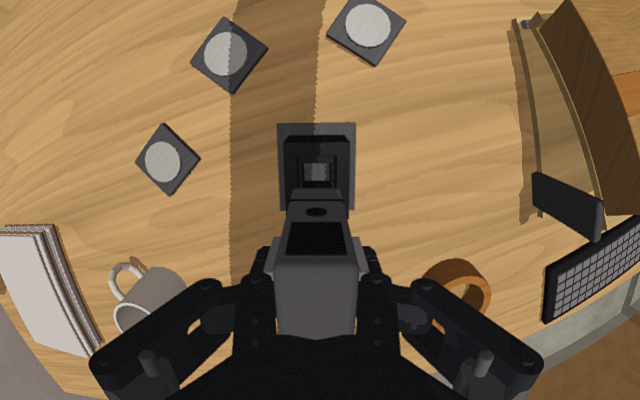

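The meter is clear of the dock. Its weight reads about 2 N, and the foot is at about (350,169) in the side view. Next I'll carry it over the right-hand disc.

{"op": "step_arm", "data": {"deltas": [[[0,-0.3,0],[0,0,0],20],[[0.1,-0.7,0],[0,0,0],20],[[0.1,-1,0],[0,0,0],20],[[0.1,-1,0],[0,0,0],20],[[0.1,-1,0],[0,0,0],20],[[0.09,-1,0],[0,0,0],20],[[0,-1,0],[0,0,0],20],[[0,-0.7,0],[0,0,0],20],[[0,-0.3,0],[0,0,0],20],[[0,-0.07,0.3],[0,0,0],20],[[0,0,0.5],[0,0,0],20],[[0,0,0.5],[0,0,0],20]]}}

```text
time_s: 7.4
ee_pos: [0.4953, -0.3359, 0.1618]
eef_rot: [0.132, 0.991, 0.0, 0.0]
ft_force: [0.4, -0.2, -2.4]
grip_width: 0.0293
```

{"op": "step_arm", "data": {"deltas": [[[0,0,0.5],[0,0,0],20],[[0,0,0.5],[0,0,0],20],[[0,0,0.5],[0,0,0],20],[[0,0,0.4],[0,0,0],20],[[0,0,0.2],[0,0,0],20],[[0,0,0],[0,0,0],20],[[0,0,0],[0,0,0],20]]}}

```text
time_s: 7.98
ee_pos: [0.4948, -0.3375, 0.1108]
eef_rot: [0.132, 0.991, -0.0, -0.0]
ft_force: [-0.1, -0.3, -0.1]
grip_width: 0.0296
```

```bash
python3 - <<'E'
from h import *
np.set_printoptions(precision=4,suppress=True)
F=[]
for n in ["wrist","side","top","wrist"]:
    o=r.observe(); im,d=r.get_image(n); F.append(o["ft_force"])
    cv2.imwrite(f"pics/{n}6.png",im[:,:,::-1])
    print(np.round(o["ee_pos"],4),np.round(o["ft_force"],2),R.from_quat(o["eef_rot"]).as_matrix()[:,2])
print({k:np.round(o[k],4).tolist() for k in ["time_s","eef_rot","ft_torque","grip_width","joint_positions"]})
f=o["ee_pos"]+R.from_quat(o["eef_rot"]).apply([0.0015,0,.0769]); print("foot est",f)
p=proj("side",f)[0]; print("proj foot",p, "disc",proj("side",[.4929,-.3367,.018]))
a=p.astype(int); im=cv2.imread("pics/side6.png")
cv2.imwrite("pics/side6c.png",cv2.resize(im[a[1]-70:a[1]+30,a[0]-50:a[0]+50],None,fx=6,fy=6,interpolation=cv2.INTER_CUBIC)); print("crop org",a-[50,70])
E
```

```text
[ 0.4948 -0.3375  0.1108] [-0.14 -0.3  -0.09] [-0.     -0.0001 -1.    ]
[ 0.495  -0.3376  0.1113] [ 0.57 -0.45 -0.71] [ 0.0007 -0.0004 -1.    ]
[ 0.4951 -0.3377  0.1115] [-0.38 -0.11 -1.33] [ 0.0011 -0.0005 -1.    ]
[ 0.4951 -0.3376  0.1115] [ 0.42  0.29 -1.1 ] [ 0.0012 -0.0005 -1.    ]
{'time_s': 8.1333, 'eef_rot': [0.1324, 0.9912, -0.0002, 0.0006], 'ft_torque': [-0.0114, 0.0006, 0.0], 'grip_width': 0.0297, 'joint_positions': [0.0053, 0.4232, 0.6505, 1.7049, -0.282, 1.1076, 2.0454]}
foot est [ 0.4938 -0.3373  0.0346]
proj foot [393.9056 155.25  ] disc [[393.3557 160.1761]]
crop org [343  85]
```

View pics/side6c.png

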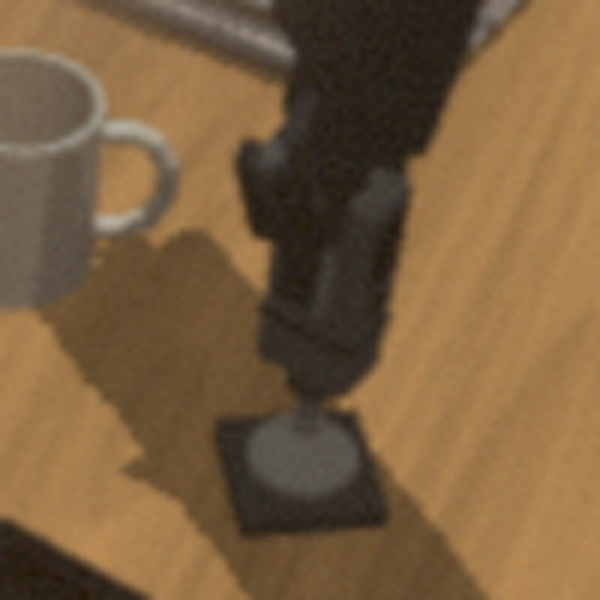

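View pics/wrist6.png

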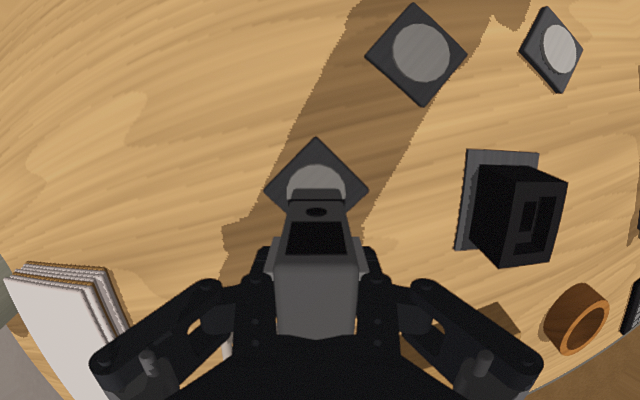

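The foot is centred over the right-hand disc, about 16 mm up. I'll lower it to just above contact.

{"op": "step_arm", "data": {"deltas": [[[0,0,0.2],[0,0,0],20],[[0,0,0.2],[0,0,0],20],[[0,0,0.12],[0,0,0],20],[[0,0,0],[0,0,0],20],[[0,0,0],[0,0,0],20],[[0,0,0],[0,0,0],20]]}}

```text
time_s: 8.68
ee_pos: [0.4947, -0.3374, 0.0978]
eef_rot: [0.132, 0.991, 0.0, -0.0]
ft_force: [0.1, -0.6, -1.4]
grip_width: 0.0296
```

```bash
cat > fr.py <<'E'
from h import *
import sys
np.set_printoptions(precision=4,suppress=True)
N=int(sys.argv[1]) if len(sys.argv)>1 else 6
F=[];P=[];J=[]
for i in range(N):
    o=r.observe(); F.append(o["ft_force"]);P.append(o["ee_pos"]);J.append(o["joint_torque"]); im,d=r.get_image(sys.argv[2] if len(sys.argv)>2 else "side")
F=np.array(F); print("t",o["time_s"],"F",F.mean(0),"sd",F.std(0),"pos",np.mean(P,0),"tool z",R.from_quat(o["eef_rot"]).as_matrix()[:,2])
n=R.from_quat(o["eef_rot"]).as_matrix()[:,2]; print("axial",F@n); print("tau",np.mean(J,0),np.std(J,0))
if len(sys.argv)>3: cv2.imwrite(sys.argv[3],im[:,:,::-1])
E
python3 fr.py 8 wrist pics/w7.png
```

```text
t 9.0333 F [ 0.045   0.1082 -1.7975] sd [0.3858 0.5709 0.2165] pos [ 0.4948 -0.3374  0.0979] tool z [ 0.0002  0.0001 -1.    ]
axial [1.4306 2.0892 1.876  2.0791 1.835  1.5844 1.6509 1.8346]
tau [ -0.0002 -55.6967  11.2293 -34.5123   0.0153   0.0049   0.0002] [0.0096 0.0989 0.0335 0.0763 0.0024 0.0016 0.001 ]
```

{"op": "step_arm", "data": {"deltas": [[[0,0,0.14],[0,0,0],20],[[0,0,0.15],[0,0,0],20],[[0,0,0.15],[0,0,0],20],[[0,0,0],[0,0,0],20],[[0,0,0],[0,0,0],20],[[0,0,0],[0,0,0],20]]}}

```text
time_s: 9.58
ee_pos: [0.4949, -0.3374, 0.0869]
eef_rot: [0.132, 0.991, 0.0, 0.0]
ft_force: [0.4, -0.3, 1.7]
grip_width: 0.0296
```

```bash
python3 fr.py 5 side pics/s8.png
```

```text
t 9.7833 F [ 0.2374 -0.1643  1.9103] sd [0.2914 0.4165 0.2928] pos [ 0.4948 -0.3374  0.087 ] tool z [ 0.0003 -0.     -1.    ]
axial [-1.71   -1.9195 -1.5904 -1.8867 -2.4448]
tau [  0.1119 -54.5587  11.0979 -32.3807   0.1035   0.2407   0.0006] [0.0065 0.0567 0.0064 0.0268 0.0043 0.0456 0.0015]
```

{"op": "step_arm", "data": {"deltas": [[[0,0,-0.05],[0,0,0],20],[[0,0,0],[0,0,0],20],[[0,0,0],[0,0,0],20]]}}

```text
time_s: 10.08
ee_pos: [0.4948, -0.3373, 0.0882]
eef_rot: [0.132, 0.991, 0.0, 0.0]
ft_force: [0.6, -0.3, 1.7]
grip_width: 0.0291
```

```bash
python3 fr.py 16 side pics/s9.png
```

```text
t 10.8333 F [ 1.4075 -0.6192  1.6084] sd [0.5396 0.4557 0.4771] pos [ 0.4948 -0.3373  0.088 ] tool z [ 0.0001  0.0001 -1.    ]
axial [-1.7439 -0.9392 -1.9586 -0.8308 -1.2563 -1.4122 -2.3729 -1.     -2.0591
 -2.006  -2.4656 -1.7719 -1.5427 -1.5035 -1.1777 -1.6935]
tau [  0.1269 -54.6004  11.105  -32.0751   0.1633   0.5628  -0.0011] [0.0127 0.0598 0.0053 0.113  0.0137 0.0509 0.0013]
```

Axial force averages 3.4 N, which puts the nose at about 9 mm. That was held for roughly 1.5 s. I'll back off in steps to find the contact height and calibrate the nose.

{"op": "step_arm", "data": {"deltas": [[[0,0,-0.1],[0,0,0],20],[[0,0,-0.1],[0,0,0],20],[[0,0,0],[0,0,0],20],[[0,0,0],[0,0,0],20]]}}

```text
time_s: 11.22
ee_pos: [0.4945, -0.3372, 0.093]
eef_rot: [0.132, 0.991, 0.0, -0.0]
ft_force: [-0.4, -0.0, 0.1]
grip_width: 0.0291
```

```bash
python3 fr.py 8 wrist
```

```text
t 11.5667 F [-0.0401 -0.0506  0.2548] sd [0.4994 0.2055 0.4363] pos [ 0.4945 -0.3372  0.0929] tool z [-0.0004  0.0003 -1.    ]
axial [-0.1238 -0.2311 -0.345   0.4701 -1.1559 -0.5384 -0.0352 -0.0794]
tau [  0.0304 -55.3243  11.1964 -33.7701   0.0317  -0.0108  -0.0026] [0.004  0.0461 0.0083 0.095  0.0148 0.1125 0.0046]
```

{"op": "step_arm", "data": {"deltas": [[[0,0,-0.08],[0,0,0],20],[[0,0,0],[0,0,0],20],[[0,0,0],[0,0,0],20]]}}

```text
time_s: 11.87
ee_pos: [0.4946, -0.3373, 0.095]
eef_rot: [0.132, 0.991, 0.0, -0.0]
ft_force: [0.2, 1.0, -1.4]
grip_width: 0.0291
```

```bash
python3 fr.py 8 wrist
```

```text
t 12.2167 F [ 0.1418 -0.005  -1.2924] sd [0.3516 0.5552 0.2097] pos [ 0.4946 -0.3372  0.0949] tool z [-0.0001  0.0001 -1.    ]
axial [1.3969 1.6288 1.0473 0.9784 1.2407 1.1931 1.5276 1.3266]
tau [  0.007  -55.9392  11.3198 -34.4462   0.0195   0.0004  -0.0015] [0.006  0.0913 0.0275 0.081  0.0039 0.019  0.0028]
```

{"op": "step_arm", "data": {"deltas": [[[0,0,-0.08],[0,0,0],20],[[0,0,0],[0,0,0],20],[[0,0,0],[0,0,0],20]]}}

```text
time_s: 12.52
ee_pos: [0.4948, -0.3374, 0.0972]
eef_rot: [0.132, 0.991, -0.0, 0.0]
ft_force: [-0.3, -0.3, -1.5]
grip_width: 0.0297
```

```bash
python3 fr.py 8 wrist
```

```text
t 12.8667 F [-0.0476  0.2484 -1.4012] sd [0.4248 0.3761 0.4266] pos [ 0.4947 -0.3373  0.097 ] tool z [-0.0001  0.0001 -1.    ]
axial [1.5158 1.7313 1.8711 1.3653 1.0231 0.7647 0.943  1.9957]
tau [  0.0025 -55.8812  11.286  -34.5657   0.0188   0.0074  -0.0016] [0.0037 0.0251 0.011  0.0275 0.0039 0.0072 0.0028]
```

Contact comes at TCP z ≈ 0.095, so the check holds had the nose at about 6.7–8 mm. The foot is 0.077 m below the TCP. Now I'll locate the ring precisely from the earlier pictures.

```bash
python3 - <<'E'
from h import *
np.set_printoptions(precision=4,suppress=True)
I={n:cv2.imread(f"pics/{n}0.png") for n in ["side","top"]}
s=np.array([.4312,.0113,-.0755]); nn=np.array([-s[0],-s[1],1]);nn/=np.linalg.norm(nn)
ring={}
for n,(u,v) in {"top":(169,205),"side":(256,283)}.items():
    w=22; g=cv2.cvtColor(I[n],cv2.COLOR_BGR2GRAY)[v-w:v+w+1,u-w:u+w+1]
    lab=(g>110).astype(np.uint8)
    k,l,st,ce=cv2.connectedComponentsWithStats(lab); 
    print(n,[(st[j].tolist(),(ce[j]+[u-w,v-w]).round(1).tolist()) for j in range(1,k) if st[j,4]>15])
    cv2.imwrite(f"pics/{n}_ring.png",cv2.resize(I[n][v-w:v+w+1,u-w:u+w+1],None,fx=10,fy=10,interpolation=cv2.INTER_CUBIC))
def onplane(n,uv):
    o,d=ray(n,uv); t=(s[2]-(nn@o)/nn[2]*1+0)/1
    t=(s[0]*o[0]+s[1]*o[1]+s[2]-o[2])/(d[2]-s[0]*d[0]-s[1]*d[1]); return o+t*d
print(onplane("top",[169.3,205.2]),onplane("side",[256.1,279.9]),tri([169.3,205.2],[256.1,279.9]))
E
```

```text
top [([6, 8, 32, 28, 514], [168.8, 204.7]), ([14, 15, 16, 15, 189], [168.7, 205.0])]
side [([1, 2, 43, 43, 731], [256.2, 283.9]), ([14, 14, 19, 18, 260], [256.8, 283.5])]
[0.5713 0.1848 0.1729] [0.5781 0.1828 0.1758] (array([0.5736, 0.1836, 0.1792]), np.float64(0.0061730705438736155))
```

View pics/top_ring.png

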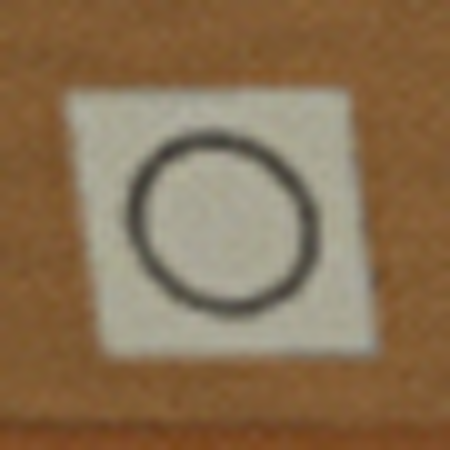

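View pics/side_ring.png

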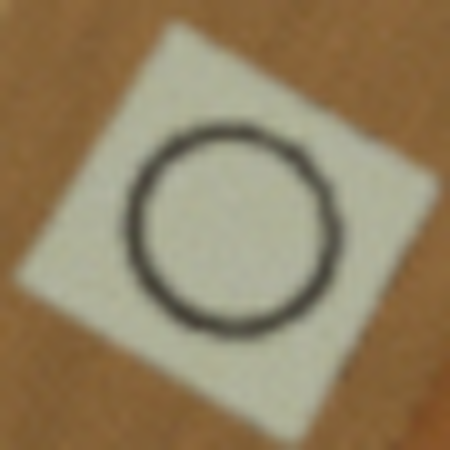

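In the top view the ring centre is at about (168.7,205.0), and in the side view at about (256.8,283.5).

```bash
python3 - <<'E'
from h import *
np.set_printoptions(precision=4,suppress=True)
I={n:cv2.imread(f"pics/{n}0.png") for n in ["side","top"]}
D={n:np.load(f"pics/{n}0d.npy") for n in ["side","top"]}
S={"top":np.array([.4306,.0122,-.0759]),"side":np.array([.4318,.0105,-.0752])}
def onplane(n,uv,s):
    o,d=ray(n,uv); t=(s[0]*o[0]+s[1]*o[1]+s[2]-o[2])/(d[2]-s[0]*d[0]-s[1]*d[1]); return o+t*d
a,b=[168.7,205.0],[256.8,283.5]
for k,s in S.items(): print(k,onplane("top",a,s),onplane("side",b,s))
print(tri(a,b))
# depth-local around ring
for n,(u,v) in {"top":a,"side":b}.items():
    p=cloud(n,D[n])[int(v)-6:int(v)+7,int(u)-6:int(u)+7].reshape(-1,3); print(n,p.mean(0), "plane z err",p[:,2].mean()-(S[n]@[*p[:,:2].mean(0),1]))
# final goal
c=(onplane("top",a,S["top"])+onplane("side",b,S["side"]))/2
o=r.observe(); M=R.from_quat(o["eef_rot"]).as_matrix()
s=(S["top"]+S["side"])/2; n=np.array([-s[0],-s[1],1]);n/=np.linalg.norm(n)
v=np.cross(M[:,2],-n); ang=np.arcsin(np.linalg.norm(v)); rv=v/np.linalg.norm(v)*ang
print("world rotvec",rv,"tool rotvec",M.T@rv,"units",M.T@rv/(np.pi/4), np.degrees(ang))
Mg=R.from_rotvec(rv).as_matrix()@M
f=np.array([.0015,0,.0769])
for h in [.05,.02,0,-.008]:
    tcp=c+n*h-Mg@f; print("h",h,"tcp",tcp)
print("goal quat",R.from_matrix(Mg).as_quat(),"axes\n",Mg, "c",c,"now",o["ee_pos"])
E
```

```text
top [0.5717 0.1861 0.1725] [0.5745 0.1872 0.1738]
side [0.5716 0.1857 0.1736] [0.5742 0.1876 0.1747]
(array([0.5732, 0.1865, 0.173 ]), np.float64(0.003224679943318834))
top [0.5716 0.187  0.1734] plane z err 0.0009390966388551913
side [0.5753 0.1879 0.176 ] plane z err 0.0008447138069669069
world rotvec [ 0.0106 -0.4071 -0.    ] tool rotvec [-0.1171 -0.3901  0.    ] units [-0.1491 -0.4967  0.    ] 23.335456478309837
h 0.05 tcp [0.524  0.1851 0.2907]
h 0.02 tcp [0.5359 0.1854 0.2632]
h 0 tcp [0.5438 0.1857 0.2448]
h -0.008 tcp [0.547  0.1857 0.2375]
goal quat [0.1297 0.9707 0.032  0.1997] axes
 [[-0.8866  0.2389  0.3959]
 [ 0.2645  0.9643  0.0104]
 [-0.3793  0.114  -0.9182]] c [0.5729 0.1869 0.1736] now [ 0.4947 -0.3373  0.097 ]
```

Ring centre is about (0.573,0.187,0.174). Now I'll lift and carry the meter over to the carton.

{"op": "step_arm", "data": {"deltas": [[[0,0,-0.4],[0,0,0],20],[[0,0,-0.9],[0,0,0],20],[[0,0.4,-0.9],[0,0,0],20],[[0.2,0.9,-0.9],[0,0,0],20],[[0.2,0.9,-0.9],[0,0,0],20],[[0.2,0.9,-0.9],[0,0,0],20],[[0.2,0.9,-0.9],[0,0,0],20],[[0.2,0.9,-0.9],[0,0,0],20],[[0.2,0.9,-0.9],[0,0,0],20],[[0.2,0.9,-0.6],[0,0,0],20],[[0.2,0.9,-0.3],[0,0,0],20],[[0.2,0.9,0],[0,0,0],20]]}}

```text
time_s: 13.92
ee_pos: [0.5075, -0.1199, 0.3125]
eef_rot: [0.133, 0.991, 0.0, 0.002]
ft_force: [0.3, -0.3, -0.9]
grip_width: 0.0295
```

{"op": "step_arm", "data": {"deltas": [[[0.2,0.95,0],[0,0,0],20],[[0.2,0.95,0],[0,0,0],20],[[0.2,0.95,0],[0,0,0],20],[[0.2,0.95,0],[0,0,0],20],[[0.2,0.95,0],[0,0,0],20],[[0.2,0.95,0],[0,0,0],20],[[0.2,0.95,0],[0,0,0],20],[[0.2,0.95,0],[0,0,0],20],[[0.2,0.95,0],[0,0,0],20],[[0.2,0.95,0],[0,0,0],20],[[0.2,0.9,0],[0,0,0],20],[[0.2,0.6,0],[0,0,0],20]]}}

```text
time_s: 14.92
ee_pos: [0.5211, 0.1628, 0.3101]
eef_rot: [0.132, 0.991, 0.0, 0.0]
ft_force: [-0.0, -0.2, -2.2]
grip_width: 0.0294
```

{"op": "step_arm", "data": {"deltas": [[[0,0.3,0],[-0.01,-0.03,0],20],[[0,0,0],[-0.02,-0.07,0],20],[[0,0,0],[-0.03,-0.1,0],20],[[0,0,0],[-0.03,-0.1,0],20],[[0,0,0],[-0.03,-0.1,0],20],[[0,0,0],[-0.02,-0.07,0],20],[[0,0,0],[-0.01,-0.03,0],20],[[0,0,0],[0,0,0],20],[[0,0,0],[0,0,0],20],[[0,0,0],[0,0,0],20]]}}

```text
time_s: 15.75
ee_pos: [0.5238, 0.1674, 0.3099]
eef_rot: [0.13, 0.97, 0.032, 0.201]
ft_force: [-0.3, -1.0, -1.2]
grip_width: 0.0289
```

```bash
cat > tgt.py <<'E'
from h import *
import sys
np.set_printoptions(precision=4,suppress=True)
c=np.array([.5730,.1867,.1740]); n=np.array([-.3959,-.0104,.9182]); n/=np.linalg.norm(n); f=np.array([.0015,0,.0769])
def rep(o):
    M=R.from_quat(o["eef_rot"]).as_matrix(); foot=o["ee_pos"]+M@f
    e=foot-c; print("t",o["time_s"],"tcp",o["ee_pos"],"foot h",e@n,"foot lateral err (world)",e-(e@n)*n)
    rv=np.cross(M[:,2],-n); print("tool rot needed units",M.T@rv/(np.pi/4),"deg",np.degrees(np.linalg.norm(rv)))
    print("shift units to c (tool)",M.T@(c-foot)/.025,"joints",o["joint_positions"],"grip",o["grip_width"])
E
python3 - <<'E'
from tgt import *
for nme in ["wrist","side","top"]:
    o=r.observe(); im,d=r.get_image(nme); cv2.imwrite(f"pics/{nme}10.png",im[:,:,::-1]); np.save(f"pics/{nme}10d.npy",d)
    if nme=="wrist": np.save("pics/w10p.npy",np.r_[o["ee_pos"],o["eef_rot"]])
rep(o)
a=proj("side",c)[0].astype(int); print(a); im=cv2.imread("pics/side10.png")
cv2.imwrite("pics/side10c.png",cv2.resize(im[a[1]-90:a[1]+30,a[0]-60:a[0]+60],None,fx=5,fy=5,interpolation=cv2.INTER_CUBIC))
E
```

```text
t 15.85 tcp [0.5239 0.1676 0.3096] foot h 0.0672529310633233 foot lateral err (world) [ 0.0067 -0.0173  0.0027]
tool rot needed units [-0.0002  0.0026 -0.    ] deg 0.1183915260869371
shift units to c (tool) [0.4696 0.5904 2.6891] joints [-0.7521 -0.165   0.2156  1.8869  0.2634  1.0673  0.6844] grip 0.02942742537977915
[257 283]
```

View pics/side10c.png

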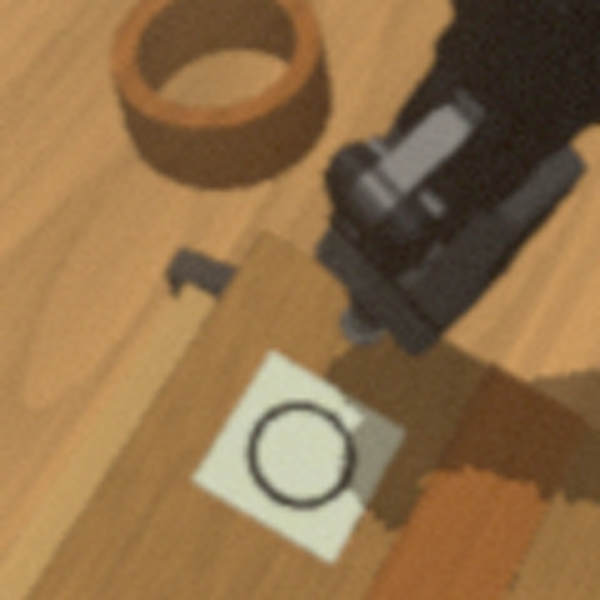

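View pics/wrist10.png

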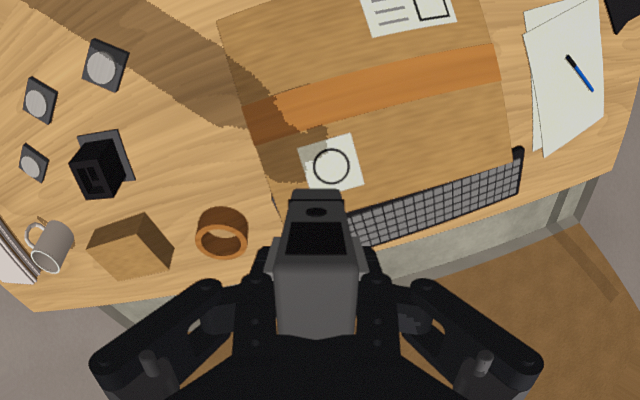

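View pics/side10.png

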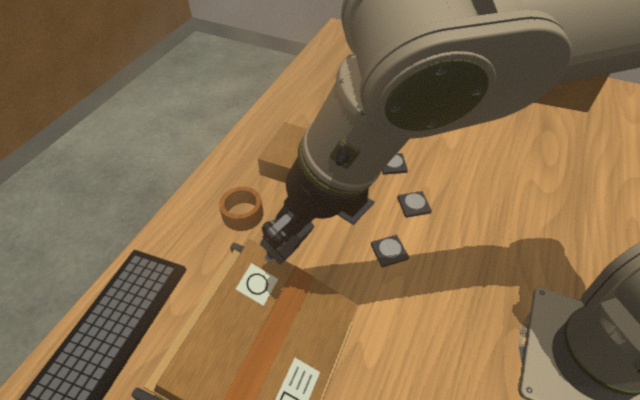

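The meter is tilted over the carton, and the ring shows in the wrist view at (332,167), ahead of the meter. I'll measure the ring and the face relative to the tool with the wrist camera.

```bash
python3 - <<'E'
from tgt import *
d=np.load("pics/wrist10d.npy"); p=np.load("pics/w10p.npy"); pt,pw=wcloud(d,p[:3],p[3:])
im=cv2.imread("pics/wrist10.png"); g=cv2.cvtColor(im,cv2.COLOR_BGR2GRAY)
# ring inner region component
w=24;u,v=332,167
l=(g[v-w:v+w+1,u-w:u+w+1]>95).astype(np.uint8); k,lab,st,ce=cv2.connectedComponentsWithStats(l)
for j in range(1,k):
    if st[j,4]>60:
        cc=ce[j]+[u-w,v-w]; q=pt[v-w:v+w+1,u-w:u+w+1][lab==j]; qw=pw[v-w:v+w+1,u-w:u+w+1][lab==j]
        print(st[j],cc,"tool",np.median(q,0),"world",np.median(qw,0))
# plane
m=(pw[...,0]>.43)&(pw[...,0]<.60)&(pw[...,1]>.14)&(pw[...,1]<.36)&(pw[...,2]>.1)&(pw[...,2]<.2)
m[190:]=False
q=pw[m]
for _ in range(6):
    A=np.c_[q[:,:2],np.ones(len(q))]; s=np.linalg.lstsq(A,q[:,2],rcond=None)[0]; e=q[:,2]-A@s; q=q[np.abs(e)<max(.003,2*e.std())]
nn=np.array([-s[0],-s[1],1]);nn/=np.linalg.norm(nn); print("plane",s,"normal",nn,len(q),e.std(),"tilt",np.arccos(nn[2]),"vs n deg",np.degrees(np.arccos(nn@n)), "c plane err",c[2]-s@[c[0],c[1],1])
M=R.from_quat(p[3:]).as_matrix(); print("tool z vs -nn deg",np.degrees(np.arccos(-M[:,2]@nn)),"rot",M.T@np.cross(M[:,2],-nn)/(np.pi/4))
# meter in tool frame: screen-side face (x+) and top
for (u,v) in [(290,240),(315,215),(340,240),(315,300),(290,330),(340,330),(315,195),(285,300),(348,300)]: print((u,v),pt[v,u])
E
```

```text
[   0    0   49   49 2119] [332.6437 166.3242] tool [0.0133 0.0162 0.1457] world [0.5736 0.1879 0.1734]
plane [ 0.4337  0.0114 -0.0785] normal [-0.3979 -0.0104  0.9174] 38907 0.0008824662749608641 tilt 0.4093762217978069 vs n deg 0.12410698504193235 c plane err 0.0018338039395228711
tool z vs -nn deg 0.024257808819044983 rot [-0.0005 -0.0001  0.    ]
(290, 240) [ 0.0237 -0.0099 -0.0348]
(315, 215) [ 0.0239 -0.0004 -0.009 ]
(340, 240) [ 0.0234  0.0093 -0.0341]
(315, 300) [ 0.0093 -0.0003 -0.0537]
(290, 330) [-0.0058 -0.0097 -0.0533]
(340, 330) [-0.0053  0.0091 -0.0537]
(315, 195) [ 0.0232 -0.0004  0.0235]
(285, 300) [ 0.0088 -0.0109 -0.0532]
(348, 300) [ 0.0087  0.0114 -0.0531]
```

{"op": "step_arm", "data": {"deltas": [[[0.15,0.2,0.1],[0,0,0],20],[[0.2,0.25,0.3],[0,0,0],20],[[0.12,0.16,0.4],[0,0,0],20],[[0,0,0.5],[0,0,0],20],[[0,0,0.5],[0,0,0],20],[[0,0,0.3],[0,0,0],20],[[0,0,0.1],[0,0,0],20],[[0,0,0],[0,0,0],20],[[0,0,0],[0,0,0],20],[[0,0,0],[0,0,0],20]]}}

```text
time_s: 16.73
ee_pos: [0.5386, 0.1865, 0.257]
eef_rot: [0.13, 0.97, 0.033, 0.201]
ft_force: [-0.6, 0.1, -1.0]
grip_width: 0.0297
```

```bash
sed -i 's/c=np.array(\[.5730,.1867,.1740\])/c=np.array([.5733,.1872,.1734])/; s/n=np.array(\[-.3959,-.0104,.9182\])/n=np.array([-.3972,-.0104,.9177])/' tgt.py
python3 - <<'E'
from tgt import *
F=[]
for nme in ["side","top","wrist","wrist","wrist","wrist","wrist","wrist"]:
    o=r.observe(); im,d=r.get_image(nme); cv2.imwrite(f"pics/{nme}11.png",im[:,:,::-1]); F.append(o["ft_force"])
rep(o); F=np.array(F); print("F",F.mean(0),"along n",(F@n).round(2),(F@n).mean())
M=R.from_quat(o["eef_rot"]).as_matrix(); ft=o["ee_pos"]+M@f; print("foot proj side",proj("side",ft),"top",proj("top",ft),"c side",proj("side",c),proj("top",c))
a=np.array([257,283]); im=cv2.imread("pics/side11.png")
cv2.imwrite("pics/side11c.png",cv2.resize(im[a[1]-60:a[1]+30,a[0]-45:a[0]+45],None,fx=6.5,fy=6.5,interpolation=cv2.INTER_CUBIC))
E
```

```text
t 17.0833 tcp [0.5385 0.1863 0.2566] foot h 0.013296400049200359 foot lateral err (world) [-0.0002  0.0005 -0.0001]
tool rot needed units [0.0009 0.002  0.    ] deg 0.09869167464996136
shift units to c (tool) [-0.0126 -0.0157  0.5319] joints [-0.7559 -0.0864  0.2143  1.9312  0.2658  0.9486  0.6484] grip 0.02957911749196603
F [-0.1702 -0.0709 -1.296 ] along n [-0.73 -1.34 -0.54 -0.76 -1.81 -0.49 -1.64 -1.67] -1.1209962473635715
foot proj side [[259.4918 281.4926]] top [[165.1138 206.3729]] c side [[257.4858 283.8678]] [[167.9723 204.0987]]
```

View pics/side11c.png

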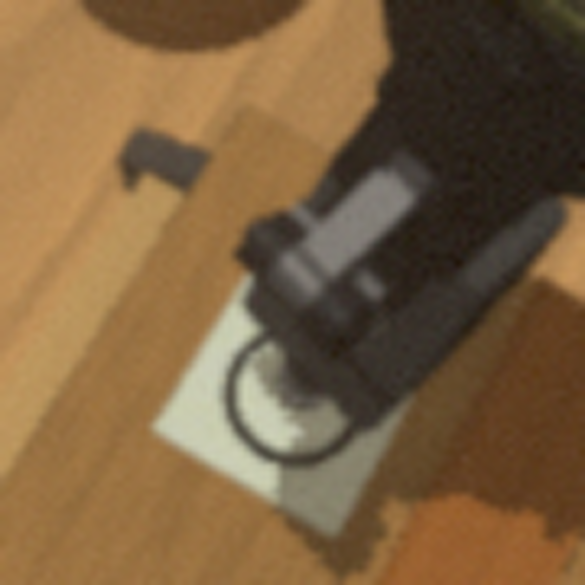

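View pics/wrist11.png

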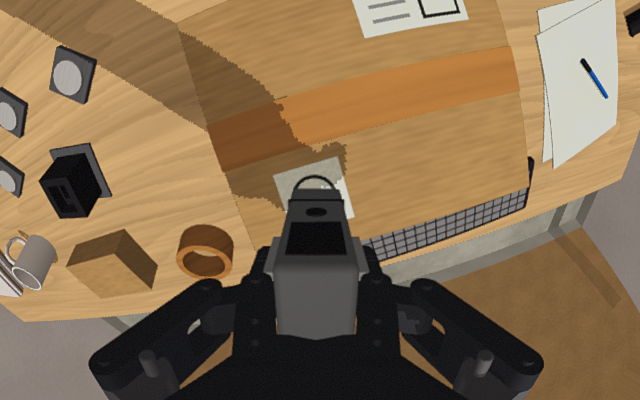

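{"op": "step_arm", "data": {"deltas": [[[0,0,0.15],[0,0,0],20],[[0,0,0.15],[0,0,0],20],[[0,0,0.06],[0,0,0],20],[[0,0,0],[0,0,0],20],[[0,0,0],[0,0,0],20],[[0,0,0],[0,0,0],20]]}}

```text
time_s: 17.63
ee_pos: [0.542, 0.1864, 0.2481]
eef_rot: [0.13, 0.97, 0.032, 0.201]
ft_force: [0.0, -0.3, -1.0]
grip_width: 0.0295
```

```bash
cat > chk.py <<'E'
from tgt import *
t=sys.argv[1]; N=int(sys.argv[2])
F=[]
for i,nme in enumerate(["top"]+["side"]*(N-1)):
    o=r.observe(); im,d=r.get_image(nme); F.append(o["ft_force"]); cv2.imwrite(f"pics/{nme}{t}.png",im[:,:,::-1])
rep(o); F=np.array(F); print("F",F.mean(0),"along n",(F@n).round(2),(F@n).mean())
M=R.from_quat(o["eef_rot"]).as_matrix(); ft=o["ee_pos"]+M@f; print("foot proj side",proj("side",ft),"top",proj("top",ft),"c side",proj("side",c),proj("top",c))
a=np.array([257,283]); im=cv2.imread(f"pics/side{t}.png")
big=cv2.resize(im[a[1]-30:a[1]+20,a[0]-25:a[0]+25],None,fx=12,fy=12,interpolation=cv2.INTER_CUBIC)
big=cv2.convertScaleAbs(big,alpha=1.6,beta=10); cv2.imwrite(f"pics/side{t}c.png",big); print("crop origin",a-[25,30])
E
python3 chk.py 12 7
```

```text
t 17.9333 tcp [0.5421 0.1864 0.2482] foot h 0.0041861459117095165 foot lateral err (world) [-0.0002  0.0005 -0.0001]
tool rot needed units [0.0007 0.0019 0.    ] deg 0.08913991601495394
shift units to c (tool) [-0.0148 -0.0147  0.1675] joints [-0.7539 -0.0726  0.2183  1.9367  0.264   0.9289  0.6503] grip 0.029359470470009596
F [-0.2405 -0.4072 -1.3048] along n [-0.91 -1.34 -0.44 -1.57 -1.25 -1.05 -1.13] -1.0976857535021376
foot proj side [[258.1192 283.3455]] top [[166.9291 204.9032]] c side [[257.4858 283.8678]] [[167.9723 204.0987]]
crop origin [232 253]
```

View pics/side12c.png

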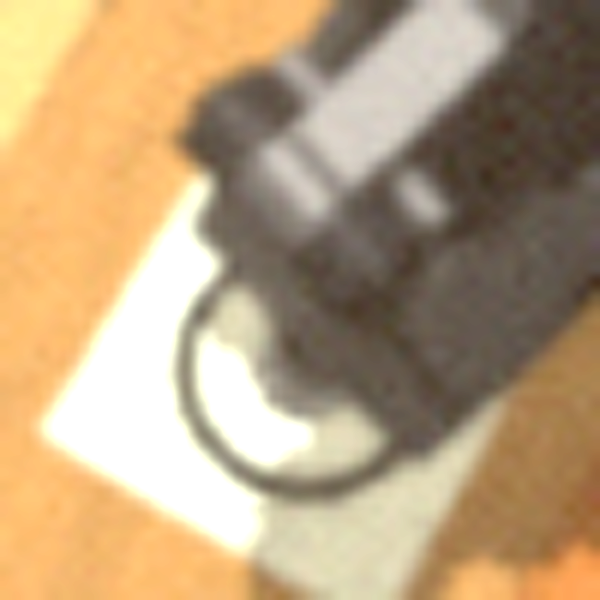

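The foot sits centred in the ring, about 4 mm above the face. I'll press gently.

{"op": "step_arm", "data": {"deltas": [[[0,0,0.1],[0,0,0],20],[[0,0,0.1],[0,0,0],20],[[0,0,0.1],[0,0,0],20],[[0,0,0.08],[0,0,0],20],[[0,0,0.05],[0,0,0],20],[[0,0,0],[0,0,0],20],[[0,0,0],[0,0,0],20],[[0,0,0],[0,0,0],20]]}}

```text
time_s: 18.65
ee_pos: [0.5464, 0.1866, 0.2385]
eef_rot: [0.13, 0.97, 0.032, 0.201]
ft_force: [-1.1, 0.6, 0.6]
grip_width: 0.0294
```

```bash
python3 chk.py 13 12
```

```text
t 19.2 tcp [0.5464 0.1865 0.2383] foot h -0.006614312594874718 foot lateral err (world) [-0.0002  0.0005 -0.0001]
tool rot needed units [ 0.0007  0.0019 -0.    ] deg 0.09143506196948911
shift units to c (tool) [-0.0147 -0.0155 -0.2646] joints [-0.7513 -0.0559  0.2228  1.9427  0.2615  0.9053  0.6527] grip 0.029567942532044065
F [-0.3839  0.6131  1.3637] along n [1.   1.58 1.16 1.28 1.83 1.92 1.41 1.44 1.39 0.47 2.48 0.81] 1.397535607438141
foot proj side [[256.4796 285.4825]] top [[169.0064 203.1663]] c side [[257.4858 283.8678]] [[167.9723 204.0987]]
crop origin [232 253]
```

View pics/side13c.png

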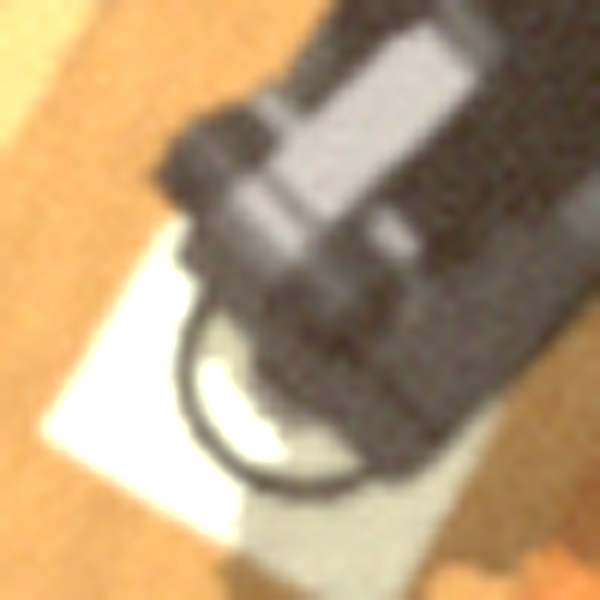

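Axial force is about 2.5 N, so the nose is at about 6–6.6 mm. I'll add 1.5 mm.

{"op": "step_arm", "data": {"deltas": [[[0,0,0.06],[0,0,0],20],[[0,0,0],[0,0,0],20],[[0,0,0],[0,0,0],20],[[0,0,0],[0,0,0],20]]}}

```text
time_s: 19.58
ee_pos: [0.5469, 0.1866, 0.2369]
eef_rot: [0.13, 0.97, 0.032, 0.201]
ft_force: [-0.5, 0.9, 1.6]
grip_width: 0.0294
```

```bash
python3 chk.py 14 20; python3 - <<'E'
from h import *
a=cv2.imread("pics/side0.png").astype(int);b=cv2.imread("pics/side14.png").astype(int)
im,d=r.get_image("wrist"); cv2.imwrite("pics/wrist14.png",im[:,:,::-1])
E
```

```text
t 20.5333 tcp [0.547  0.1866 0.2369] foot h -0.008121246966972341 foot lateral err (world) [-0.0002  0.0005 -0.0001]
tool rot needed units [ 0.0006  0.0018 -0.    ] deg 0.0874175622706536
shift units to c (tool) [-0.0159 -0.0152 -0.3248] joints [-0.751  -0.0535  0.2234  1.9435  0.2611  0.9021  0.6531] grip 0.029626978551180617
F [-0.2543  0.9763  1.7655] along n [1.67 1.72 1.46 1.53 2.52 1.35 1.65 1.19 1.6  2.28 1.12 1.79 2.95 1.07
 1.84 1.72 1.83 1.91 2.29 0.76] 1.7109980169184538
foot proj side [[256.2713 285.7853]] top [[169.295  202.9437]] c side [[257.4858 283.8678]] [[167.9723 204.0987]]
crop origin [232 253]
```

View pics/side14.png

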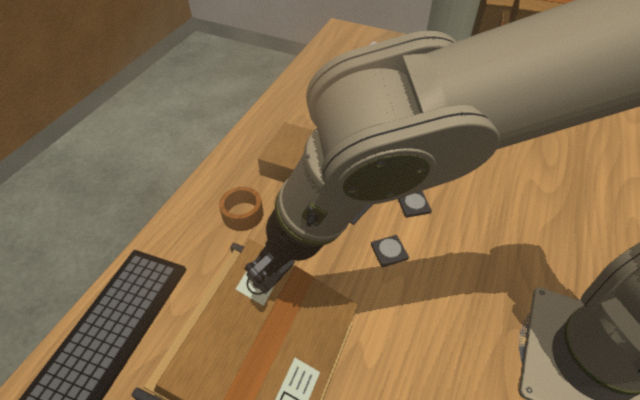

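View pics/wrist14.png

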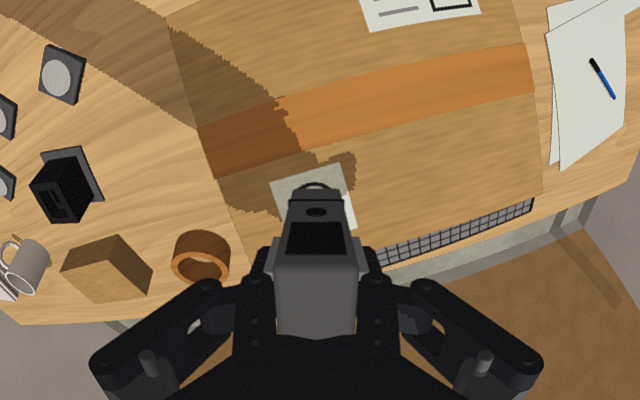

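View pics/side14c.png

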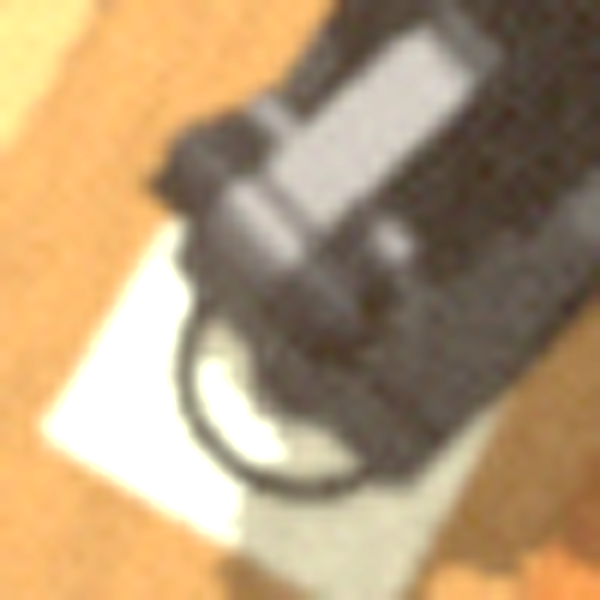

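Axial force is 2.8–3.1 N and the geometry gives about 8 mm of nose travel. The meter is square to the face within 0.1° and the foot is inside the ring. The carton, tape and parcel haven't moved, so I'll hand in.

```bash
python3 -c "
from bench import r
print(r.close_job()); print(r.observe()['time_s'])"
```

```text
the job is handed in; nothing more can be done
None
the job is handed in; nothing more can be done
```

The meter was checked on the right-hand disc and now sits pressed inside the ring on the carton, still gripped. I handed the job in at about 20.6 s of the 51 s allowed.

- **Check block:** I lifted the meter straight out of its dock and stood it upright on the block farthest to the robot's right. It was held for about 1.5 s. Geometry puts the nose at about 7–8 mm; the force readings suggested 8–10 mm. The contact height found on backing off supported the geometry.
- **Ring on the carton:** The meter is square to the face within about 0.1°. In the side view 4 mm above the face, the foot was centred in the ring to about 1 mm. After pressing, the foot was partly hidden by the fingers. The axial force was about 2.8–3.1 N and geometry gives about 8 mm of nose travel, so the two agree on half way.
- **Other things on the table:** In the last pictures the carton, tape roll, parcel, mug and dock looked undisturbed. This was by eye only, and the arm hid part of the side view.
- **Disagreements:** The top and side cameras differed by about 2–3 mm on the ring's position. I used their average, corrected with the wrist camera. Single force readings were noisy by about 0.5 N, so I averaged several.

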